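Feel and take up the play in a heat-press lever pivot

TASK

The closing lever of the heat press has side play in its pivot. Take the lever at its black grip and rock it sideways until it meets its stop, first towards the taper key and then away from it, to feel the play; then press the key's head gently straight down just until the play is gone, and prove it by rocking the grip again with about 5 N held for half a second, first towards the key and then away. Use no more than about 12 N on grip or key, and leave the other things on the bench and the base plate where they are.

Things in the scene. Friction and masses are not known exactly. Their poses are not given: they have to be found in the camera images.
- stand: Fixed fixture: dark steel base plate 200 (x) x 250 (y) x 12 mm with two grey upright cheeks, 60 mm wide, up to 120 mm high, at y = -63 and y = +46 mm. Origin: centre of the plate's underside, on the bench; z up; the pivot axle runs along y, 85 mm up. The taper key is on the -y side of the lever.
- lever: Upright steel lever. Origin on the pivot, 85 mm above the stand's origin; z up the lever, axes parallel to the stand's when upright. It tilts sideways only, about the stand's x, stays where left (drag under 1 N at the grip) until it comes hard against the key: at first 6 to 17 mm each way at the grip, equal from upright; the stop is springy, 0.7 mm per N. Without play it is upright and springs 0.4 to 0.8 mm per N there.
- grip (a point): Middle of the lever's black round grip, 130 mm above the pivot along the lever (215 mm above the bench when upright). The grip is 30 mm thick and reaches from 35 mm below to 27 mm above this point; a bare rod 14 mm thick is below it. Axes as the lever's.
- key: Steel taper key (1 in 5) between lever and key-side cheek, with an arm to a square head. Slides vertically only, stays where left, moves down at about 6 N; 5 mm down takes 3.7 mm off the free play each way at the grip. It meets the lever 8 to 23 mm below its start (unknown), then resists more, 2 to 5 N per mm. Origin: on the pivot when fully up, sinking with the key; axes as the stand's.
- key_head (a point): Centre of the upper face of the key's head, a level plate 44 x 44 mm, 12 mm thick, 174 to 180 mm above the bench at the start, 92 mm to the -y side of the lever, moving with the key. Free space around and below it for the key's whole travel.
- bush: spare brass bush, a ring 32 mm across, 22 mm high, standing on the base plate: leave it alone. Origin: centre of its underside
- oiler: small white oil bottle, 34 mm across, 85 mm high, standing on the base plate: leave it alone. Origin: centre of its underside
- wrench: steel wrench 170 mm long lying on the bench: leave it alone. Origin: on its underside, near mid-length
- driver: screwdriver 190 mm long lying on the bench: leave it alone. Origin: on its underside, near mid-length
- tape: cardboard tape core, a ring 100 mm across, 25 mm high: leave it alone. Origin: centre of its underside
- cone0: thread cone 60 mm across, 125 mm high: leave it alone. Origin: centre of its underside
- cone1: thread cone 60 mm across, 125 mm high: leave it alone. Origin: centre of its underside
- cone2: thread cone 60 mm across, 125 mm high: leave it alone. Origin: centre of its underside

How it is judged:
By the outcome, as a careful person would: the job done as asked, in the order asked, and still so for the second after the job is handed in, with the robot touching nothing.
It also fails if it takes over 72 s, if anything falls off the work surface, if the arm or the gripper's body presses on something with over 40 N, if the wrist force passes 120 N, or if a joint passes its speed limit or range.

ROBOT

A 6-joint arm with a two-finger parallel gripper is mounted at the origin on the work surface. World frame = base frame: x ahead of the robot, y to its left, z up, the work surface at z = 0. Lengths are in mm, angles in rad, forces in N, time in s.
With the tool pointing down it reaches from about 275 to 1000 mm from the base axis. Payload 8.4 kg.
Tool frame: the origin (TCP) lies at the very end of the fingers, on their centre line; the grasp point (between the pads) lies 19 mm behind it; y points along the fingers, x is the direction in which the jaws open and shut, and the axes are right-handed (so a half turn about y gives the same grasp; the last joint's range is limited). The gripper opens to 85 mm and grips with 20 to 120 N. Pads are 22 mm wide; open, the fingers measure 114 mm over their backs; the gripper's body (76 mm by 85 mm) begins 54 mm behind the grasp point. The pads swing forward as they close: fully open they stand 13 mm farther back than shut.
Start: joints at [-1.318, 0.353, 1.633, -0, 1.155, -0.002], TCP at [157.531, -604.824, 231.281] pointing down, gripper open.
Joint ranges: [-2.63, 2.63], [-0.92, 2.1], [0.06, 2.66], [-1.3, 4.44], [0, 2.69], [-3.02, 3.02]. Speed limits (rad/s): [2.22, 2.22, 2.79, 3.14, 3.14, 3.14].

INTERFACE

Orientations are given as [roll, pitch, yaw] about the fixed x, y, z axes, in that order (R = Rz(yaw) Ry(pitch) Rx(roll)).
In Python, from rig import r gives the robot as it stands.
- The arm moves only by the tool servo_tool, never from a script. Its argument "motion" is a list of rows, each a list of 7 numbers: the opening, from -1 (shut) to 1 (fully open), then the shift along the tool's x, y, z in m, then the turn, a rotation vector about the tool's x, y, z in units of 10 degrees (1.0 is 10 degrees). A call has 1 to 12 rows; each row is the pose to reach, as a shift and turn from the pose commanded when the call began, along the tool's axes at that moment; what a row does not reach only later rows make up. A row lasts 1/8 s, in which the tool goes at most 62.5 mm and 10.7 degrees, less where a joint would pass 70% of its speed; a pose out of reach is approached as far as the arm can. A call with a gripper value outside its range is refused whole. The fingers move at their own pace and stop on an object; "grip_force" is the grip in N (left out, the last holds). Time passes only in rows, so rows that repeat a pose let the fingers close. It gives the time, the measured TCP pose, the force and the opening at its end, in the units of the state.
- r.sense(): the state, without advancing time (a new reading comes with each control period).
- r.grab_frame(name): name is "scene" or "top" or "wrist"; returns the picture (400x640x3 uint8, red, green, blue); there is no depth.
- r.calibration(name): a dict with "fx", "fy", "cx", "cy" (pixels), "R" (3x3) and "t" (3): a world point X has camera coordinates R X + t; the wrist camera has in their place "mount" (4x4, takes a point from camera to tool coordinates, whose origin is the TCP and whose axes are the tool frame's). Camera axes: x right, y down, z forward; pixel columns grow to the right and rows downward; lengths in mm; the calibration is good to about 2 mm. The wrist camera is an equidistant fisheye: a pixel r from the principal point sees the ray r / f radians off the axis. A picture is of the moment at which its call begins: read the wrist's pose just before it. calibration takes no time and is no camera call.
- r.sign_off(): hands the job in, once; it reports no verdict.
The state is a dict: "clock": time; "qpos": joint angles; "qvel": joint speeds; "joint_efforts": joint torques, N m; "eef_pos": TCP position; "tcp_rot": TCP orientation; "contact_force": force on the tool from outside, world axes, zero at the start; "wrist_torque": the same for the moment, N m; "opening": opening from 0.0 (shut) to 1.0 (fully open).
Only numpy, scipy, OpenCV 4.12 (cv2) and the standard library are available. Lean on these libraries where they do the work, as an engineer would, in place of code of your own. Each camera call takes 0.05 s, during which the arm holds its last target. There are 200 camera calls.

## Working session

There is one attempt and no reset: what is moved stays moved. The work goes in short steps, Python scripts to look and compute and a tool call to move; the robot and the scene stay as the last step left them, time stands still between calls to the robot, and variables do not carry over. Pictures are saved under pics/ and viewed, on a budget of 10 in all, crops included, one or two more only if the job needs it, and the job is handed in when it is done.

Besides the shell and the picture viewer there is one more tool, called after "Call:" by a JSON object that holds its "name" and its "arguments". servo_tool: Moves the arm, as the interface text tells. Its arguments: {"type":"object","properties":{"motion":{"type":"array","items":{"type":"array","items":{"type":"number"}}},"grip_force":{"type":"number"}},"required":["motion"]}

```bash
ls; mkdir -p pics; python3 - <<'E'
from rig import r
import cv2,numpy as np
s=r.sense();print({k:np.round(v,3) for k,v in s.items()})
for n in("scene","top"):
    im=r.grab_frame(n);cv2.imwrite(f"pics/{n}0.png",im[:,:,::-1]);c=r.calibration(n);print(n,c)
E
```

```text
pics
{'clock': np.float64(0.0), 'qpos': array([-1.318,  0.354,  1.634, -0.   ,  1.155, -0.002]), 'qvel': array([ 0.   ,  0.   , -0.001,  0.   , -0.001, -0.   ]), 'joint_efforts': array([-3.0000e-03, -6.0526e+01, -3.4207e+01, -0.0000e+00,  9.0000e-03,
       -0.0000e+00]), 'eef_pos': array([ 157.417, -604.349,  230.559]), 'tcp_rot': array([-1.571e+00,  1.000e-03, -1.316e+00]), 'contact_force': array([ 0.831, -0.497, -0.498]), 'wrist_torque': array([0.046, 0.001, 0.038]), 'opening': np.float64(0.998)}
scene {'fx': 446.8962636714104, 'fy': 446.8962636714104, 'cx': 322.81743529046156, 'cy': 198.76515125810457, 'R': array([[-0.05036363,  0.99866423,  0.01154424],
       [ 0.61874735,  0.04027327, -0.78455706],
       [-0.78397399, -0.03237017, -0.61994915]]), 't': array([  32.8014418 , -241.18832834, 1722.55001747])}
top {'fx': 509.2729374228928, 'fy': 509.2729374228928, 'cx': 314.86466602242973, 'cy': 199.82760807774258, 'R': array([[ 0.00207635, -0.99999068, -0.0037842 ],
       [-0.98627296, -0.00142303, -0.16511699],
       [ 0.16511007,  0.00407509, -0.98626673]]), 't': array([ -26.208591  ,  575.64274867, 1745.44620399])}
```

View pics/scene0.png

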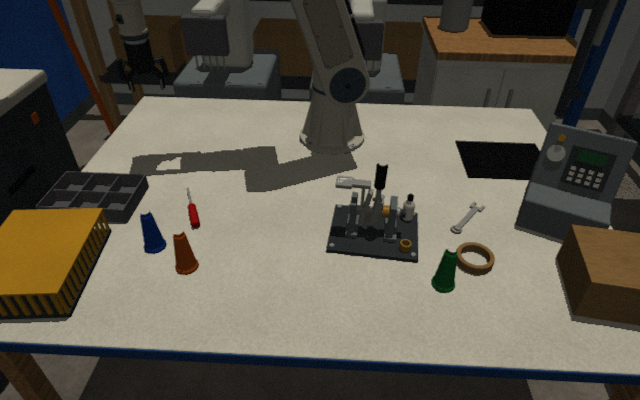

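View pics/top0.png

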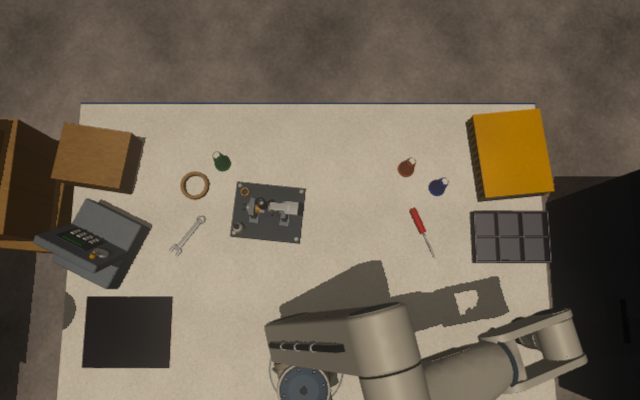

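The scene shows the stand at about (375,232) with the grip at (381,177) and key head at (348,183). In the top view the plate spans (231..306, 182..243). I'll crop both for detail.

```bash
cat > h.py <<'E'
import numpy as np,cv2
from rig import r
def ray(n,u,v):
    c=r.calibration(n);R=np.array(c["R"]);t=np.array(c["t"])
    d=R.T@np.array([(u-c["cx"])/c["fx"],(v-c["cy"])/c["fy"],1.]);return -R.T@t,d
def onz(n,u,v,z):
    o,d=ray(n,u,v);return o+d*(z-o[2])/d[2]
def proj(n,X):
    c=r.calibration(n);p=np.array(c["R"])@X+c["t"];return c["fx"]*p[0]/p[2]+c["cx"],c["fy"]*p[1]/p[2]+c["cy"]
def two(a,b):
    (o1,d1),(o2,d2)=a,b
    A=np.c_[d1,-d2];s=np.linalg.lstsq(A,o2-o1,rcond=None)[0]
    p,q=o1+s[0]*d1,o2+s[1]*d2;return (p+q)/2,np.linalg.norm(p-q)
E
python3 - <<'E'
import cv2,numpy as np
a=cv2.imread("pics/scene0.png")[150:270,320:440];b=cv2.imread("pics/top0.png")[165:255,220:320]
a=cv2.resize(a,None,fx=3.3,fy=3.3,interpolation=2);b=cv2.resize(b,None,fx=3.96,fy=3.96,interpolation=2)
h=max(a.shape[0],b.shape[0]);p=lambda i:cv2.copyMakeBorder(i,0,h-i.shape[0],0,0,0)
o=np.hstack([p(a),p(b)]);o=cv2.convertScaleAbs(o,alpha=1.6,beta=20);print(o.shape);cv2.imwrite("pics/crop.png",o)
E
```

```text
(396, 792, 3)
```

View pics/crop.png

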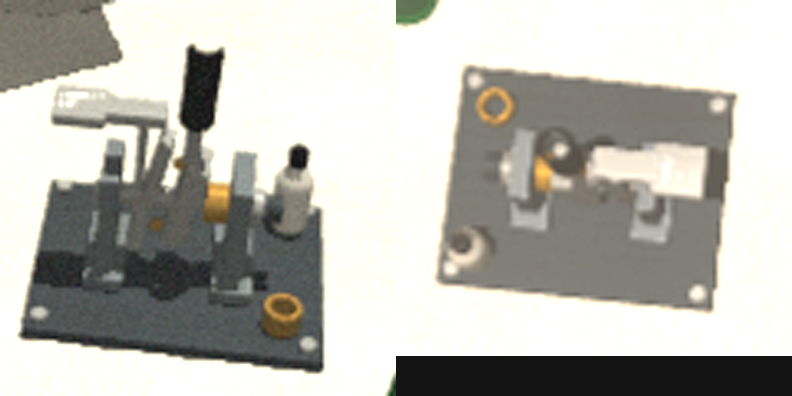

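Crop: plate corners in top crop at (466,66),(735,94),(713,309),(438,281); grip at (203,88) in scene crop and ~(560,150) top crop; key head plate ~(80,104) scene, (683,170) top.

```bash
python3 - <<'E'
from h import *
T=lambda x,y:(220+(x-396)/3.96-.4,165+y/3.96-.4)
S=lambda x,y:(320+x/3.3-.3,150+y/3.3-.3)
P=[onz("top",*T(*q),12) for q in[(466,66),(735,94),(713,309),(438,281)]]
Q=[onz("scene",*S(*q),12) for q in[(52,182),(320,210),(320,362),(25,330)]]
for z in(P,Q):
    print(np.round(z,1).tolist(),np.mean(z,0).round(1))
c=np.mean(P,0)[:2]
ey=((P[0]-P[1])+(P[3]-P[2]))[:2];ex=((P[0]-P[3])+(P[1]-P[2]))[:2]
print("yaw",np.arctan2(-ey[0],ey[1]),np.arctan2(ex[1],ex[0]),np.linalg.norm(ey)/2,np.linalg.norm(ex)/2)
print("grip",two(ray("scene",*S(203,88)),ray("top",*T(560,150))), "top@242",onz("top",*T(560,150),242),"sc@215 ",)
y=np.arctan2(-ey[0],ey[1])
loc=lambda p:np.array([[np.cos(y),np.sin(y)],[-np.sin(y),np.cos(y)]])@(p[:2]-c)
print("gripstand",loc(onz("top",*T(560,150),238)))
k=onz("top",*T(683,170),177);print("key",k,loc(k))
# triangulated
for n,a,b in[("lever top",(204,48),(560,145))]:
    p,e=two(ray("scene",*S(*a)),ray("top",*T(*b)));print(n,p,e,loc(p))
print("key tri",two(ray("scene",*S(80,97)),ray("top",*T(683,170))))
E
```

```text
[[649.3, 255.7, 12.0], [623.6, 9.9, 12.0], [427.8, 28.5, 12.0], [452.5, 275.5, 12.0]] [538.3 142.4  12. ]
[[433.5, 27.8, 12.0], [458.2, 273.4, 12.0], [651.0, 251.5, 12.0], [629.3, 11.0, 12.0]] [543.  140.9  12. ]
yaw -0.10187570012333783 -0.09759764721117681 247.6711214493102 197.2475782828755
grip (array([541.01633676, 146.13119973, 201.47362885]), np.float64(2.157533259714164)) top@242 [534.5122126 142.7060374 242.       ] sc@215 
gripstand [-3.23845027  0.42441777]
key [528.52429846  48.42998514 177.        ] [ -0.20647726 -94.4804866 ]
lever top [539.14097875 142.87734131 238.1188625 ] 0.6745778878513573 [0.74990177 0.55688671]
key tri (array([528.25461555,  48.34129612, 178.77624297]), np.float64(0.0020034902258156814))
```

```bash
cat >> h.py <<'E'
from scipy.spatial.transform import Rotation as Ro
O=np.array([540.5,141.7,0]);YAW=-0.10
def W(x,y,z): return O+Ro.from_euler("z",YAW).apply([x,y,z])   # stand -> world
def L(p): return Ro.from_euler("z",-YAW).apply(np.array(p)-O)
def go(p,yaw=YAW+np.pi/2):
    s=r.sense();R=Ro.from_euler("xyz",s["tcp_rot"]);T=Ro.from_euler("xyz",[-np.pi/2,0,yaw])
    print("t",round(float(s["clock"]),2),"shift",R.inv().apply(p-s["eef_pos"]).round(1),"turn",((R.inv()*T).as_rotvec(degrees=True)/10).round(2),"F",np.round(s["contact_force"],2),"loc",L(s["eef_pos"]).round(1))
E
python3 -c "
from h import *
go(W(0,0,320))"
```

```text
t 0.1 shift [-625.6  -88.6  558.8] turn [-1.000e-02 -1.597e+01 -0.000e+00] F [ 0.14 -0.7   0.81] loc [-306.7 -780.6  230.6]
```

Call:
{"name": "servo_tool", "arguments": {"motion": [[1,0,-0.06,0,0,0,0],[1,-0.042,-0.089,0.037,0,-1.06,0],[1,-0.084,-0.089,0.074,0,-2.1,0],[1,-0.125,-0.089,0.112,0,-3.2,0],[1,-0.167,-0.089,0.149,0,-4.2,0],[1,-0.209,-0.089,0.186,0,-5.3,0],[1,-0.25,-0.089,0.223,0,-6.4,0],[1,-0.292,-0.089,0.261,0,-7.4,0],[1,-0.334,-0.089,0.298,0,-8.5,0],[1,-0.375,-0.089,0.335,0,-9.5,0],[1,-0.417,-0.089,0.372,0,-10.6,0],[1,-0.417,-0.089,0.372,0,-10.6,0]]}}

```text
clock: 1.6
eef_pos: [413.4, -104.4, 320.1]
tcp_rot: [-1.57, -0.0, 0.542]
contact_force: [0.2, -0.9, 0.0]
opening: 0.996
```

```bash
python3 -c "
from h import *
go(W(0,0,320))"
```

```text
t 1.6 shift [235.8   0.3 145.4] turn [-0.   -5.32  0.  ] F [ 0.22 -0.94  0.03] loc [-101.9 -257.6  320.1]
```

Call:
{"name": "servo_tool", "arguments": {"motion": [[1,0.047,0,0.029,0,-1.06,0],[1,0.094,0,0.058,0,-2.1,0],[1,0.141,0,0.087,0,-3.2,0],[1,0.189,0,0.116,0,-4.2,0],[1,0.236,0,0.1455,0,-5.32,0],[1,0.236,0,0.1455,0,-5.32,0],[1,0.236,0,0.1455,0,-5.32,0]]}}

```text
clock: 2.48
eef_pos: [541.1, 136.8, 319.7]
tcp_rot: [-1.57, 0.001, 1.461]
contact_force: [0.2, -0.4, -0.1]
opening: 0.999
```

```bash
python3 - <<'E'
from h import *
go(W(0,0,320))
im=r.grab_frame("wrist");c=r.calibration("wrist");print(c)
cv2.imwrite("pics/w1.png",im[:,:,::-1])
E
```

```text
t 2.48 shift [ 4.8 -0.3  1.1] turn [-0.01 -0.06 -0.01] F [ 0.24 -0.42 -0.05] loc [  1.1  -4.8 319.7]
{'fx': 309.70691628693146, 'fy': 309.70691628693146, 'cx': 321.78300627084843, 'cy': 198.16825963538727, 'mount': array([[ 9.99999895e-01, -4.52753831e-04, -6.84868150e-05,
        -8.72708323e-02],
       [-7.07028653e-05, -3.00440569e-01,  9.53800534e-01,
        -1.42670721e+02],
       [-4.52413064e-04, -9.53800430e-01, -3.00440570e-01,
         7.70269758e+01],
       [ 0.00000000e+00,  0.00000000e+00,  0.00000000e+00,
         1.00000000e+00]])}
```

View pics/w1.png

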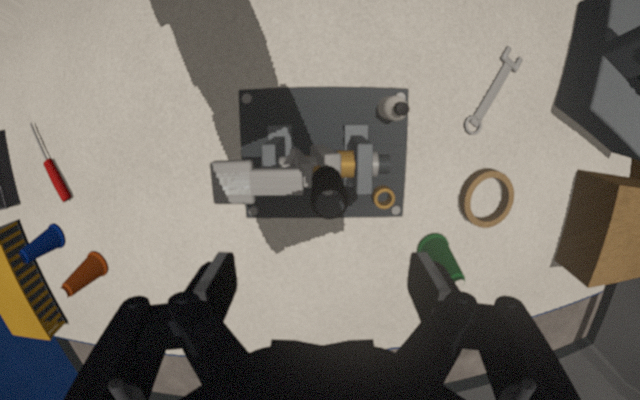

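The wrist view shows the plate (240..407, 89..217), the grip top near (329,203), and head plate near (233,182), fingers clear.

```bash
cat >> h.py <<'E'
def wz(u,v,z,pos,rot):
    c=r.calibration("wrist");M=np.array(c["mount"]);a=np.array([(u-c["cx"])/c["fx"],(v-c["cy"])/c["fy"]]);t=np.linalg.norm(a)
    d=np.r_[a/t*np.sin(t),np.cos(t)];R=Ro.from_euler("xyz",rot)
    o=R.apply(M[:3,3])+pos;d=R.apply(M[:3,:3]@d);return o+d*(z-o[2])/d[2]
E
python3 - <<'E'
from h import *
s=r.sense();p,q=s["eef_pos"],s["tcp_rot"]
C=[wz(u,v,12,p,q) for u,v in[(239,88),(408,88),(408,217),(242,218)]]
print(np.round(C,1),np.mean(C,0),[L(c).round(1) for c in C])
im=cv2.imread("pics/w1.png");g=im.max(2)
for v in(168,175,185,195,205,213):print(v,g[v,305:355:1].tolist())
for u,v in[(329,180),(329,195),(330,203)]:print(L(wz(u,v,242,p,q)))
print("head",[L(wz(u,v,177,p,q)).round(1) for u,v in[(213,161),(213,203),(252,163),(252,203)]])
E
```

```text
[[424.2  27.5  12. ]
 [451.4 273.   12. ]
 [651.9 262.4  12. ]
 [624.1  -1.3  12. ]] [537.88011452 140.40907917  12.        ] [array([-104.3, -125.2,   12. ]), array([-101.8,  121.7,   12. ]), array([ 98.8, 131.2,  12. ]), array([  97.4, -133.9,   12. ])]
168 [80, 78, 84, 80, 78, 76, 76, 75, 80, 75, 74, 81, 69, 53, 37, 35, 23, 27, 33, 32, 32, 30, 31, 29, 28, 23, 37, 34, 60, 89, 121, 137, 141, 145, 141, 128, 139, 151, 155, 151, 150, 153, 153, 153, 152, 151, 154, 155, 147, 121]
175 [83, 77, 79, 75, 82, 76, 68, 58, 47, 24, 23, 26, 33, 27, 25, 29, 28, 24, 22, 37, 18, 32, 28, 40, 37, 32, 32, 39, 32, 37, 41, 32, 41, 27, 49, 77, 100, 117, 118, 119, 121, 118, 119, 118, 120, 120, 116, 120, 104, 77]
185 [143, 142, 127, 98, 82, 74, 62, 40, 36, 37, 30, 27, 31, 42, 38, 34, 28, 26, 19, 31, 38, 26, 24, 38, 28, 34, 30, 27, 38, 37, 31, 35, 29, 37, 33, 37, 30, 40, 45, 61, 67, 61, 61, 69, 70, 76, 66, 63, 61, 61]
195 [45, 43, 43, 42, 39, 45, 36, 28, 40, 28, 38, 34, 44, 35, 48, 47, 43, 46, 49, 51, 54, 64, 61, 54, 60, 55, 51, 46, 44, 52, 50, 44, 37, 47, 45, 49, 42, 44, 33, 40, 35, 38, 44, 48, 45, 47, 50, 45, 41, 53]
205 [50, 52, 46, 44, 46, 42, 37, 38, 33, 41, 41, 51, 40, 51, 42, 47, 52, 52, 42, 44, 39, 50, 51, 54, 55, 48, 57, 55, 43, 49, 50, 49, 48, 52, 53, 61, 74, 78, 68, 57, 46, 47, 42, 61, 51, 63, 68, 72, 78, 75]
213 [52, 43, 44, 49, 51, 50, 51, 52, 44, 52, 50, 42, 33, 47, 41, 44, 54, 42, 52, 47, 54, 47, 47, 55, 52, 51, 52, 51, 49, 45, 53, 53, 44, 56, 47, 53, 46, 53, 57, 68, 74, 80, 77, 76, 77, 78, 77, 76, 81, 75]
[-2.04866968e+01  1.93279533e-01  2.42000000e+02]
[-8.97459444e+00  1.37168697e-01  2.42000000e+02]
[ -2.69046841   0.86113134 242.        ]
head [array([ -25.3, -111.2,  177. ]), array([  17.8, -115.9,  177. ]), array([-22. , -71.7, 177. ]), array([ 18.1, -74.6, 177. ])]
```

Call:
{"name": "servo_tool", "arguments": {"motion": [[1,0.005,0,0.001,0,-0.06,0],[1,0.005,0.04,0.001,0,-0.06,0],[1,0.005,0.08,0.001,0,-0.06,0],[1,0.005,0.11,0.001,0,-0.06,0],[1,0.005,0.126,0.001,0,-0.06,0],[0.2,0.005,0.126,0.001,0,-0.06,0],[0.0,0.005,0.126,0.001,0,-0.06,0],[0.0,0.005,0.126,0.001,0,-0.06,0],[0.0,0.005,0.126,0.001,0,-0.06,0]], "grip_force": 60}}

```text
clock: 3.65
eef_pos: [541.4, 143.0, 195.1]
tcp_rot: [-1.572, -0.0, 1.473]
contact_force: [0.1, -0.3, -1.0]
opening: 0.495
```

```bash
python3 - <<'E'
from h import *
go(W(0,0,194))
s=r.sense();print(s["opening"]*85)
im=r.grab_frame("wrist")[:,:,::-1];b=r.grab_frame("scene")[130:250,320:420,::-1]
b=cv2.resize(b,None,fx=3.33,fy=3.33,interpolation=2)
cv2.imwrite("pics/w2.png",cv2.convertScaleAbs(np.hstack([im[:,160:480],b]),alpha=1.6,beta=15) if b.shape[0]==400 else b[:1])
print(b.shape)
E
```

```text
t 3.65 shift [-1.4  1.1  0.8] turn [0.01 0.01 0.  ] F [ 0.08 -0.31 -1.04] loc [  0.8   1.4 195.1]
42.058755181079434
(400, 333, 3)
```

View pics/w2.png

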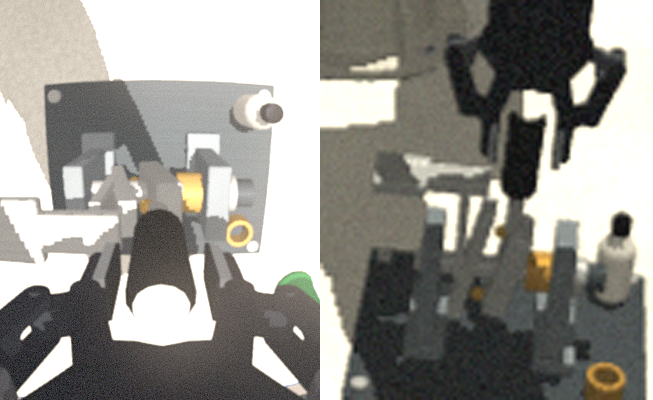

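The grip sits caged between the fingers with a gap each side, clear of key head and arm. Now rocking toward the key (−tool x).

Call:
{"name": "servo_tool", "arguments": {"motion": [[0,-0.002,0,0,0,0,0],[0,-0.004,0,0,0,0,0],[0,-0.006,0,0,0,0,0],[0,-0.008,0,0,0,0,0],[0,-0.01,0,0,0,0,0],[0,-0.012,0,0,0,0,0],[0,-0.012,0,0,0,0,0]]}}

```text
clock: 4.62
eef_pos: [539.8, 130.8, 194.3]
tcp_rot: [-1.571, 0.0, 1.473]
contact_force: [0.3, 0.5, 0.5]
opening: 0.502
```

Call:
{"name": "servo_tool", "arguments": {"motion": [[0,-0.001,0,0,0,0,0],[0,-0.002,0,0,0,0,0],[0,-0.002,0,0,0,0,0]]}}

```text
clock: 5.0
eef_pos: [539.6, 128.9, 194.3]
tcp_rot: [-1.571, 0.0, 1.473]
contact_force: [0.3, 0.1, -0.0]
opening: 0.501
```

Call:
{"name": "servo_tool", "arguments": {"motion": [[0,-0.001,0,0,0,0,0],[0,-0.002,0,0,0,0,0],[0,-0.002,0,0,0,0,0]]}}

```text
clock: 5.38
eef_pos: [539.4, 126.9, 194.2]
tcp_rot: [-1.571, 0.0, 1.473]
contact_force: [-0.3, 0.7, 0.2]
opening: 0.501
```

Call:
{"name": "servo_tool", "arguments": {"motion": [[0,-0.001,0,0,0,0,0],[0,-0.002,0,0,0,0,0],[0,-0.002,0,0,0,0,0]]}}

```text
clock: 5.75
eef_pos: [539.2, 124.9, 194.3]
tcp_rot: [-1.571, 0.0, 1.473]
contact_force: [0.2, 0.1, -0.3]
opening: 0.502
```

Call:
{"name": "servo_tool", "arguments": {"motion": [[0,-0.001,0,0,0,0,0],[0,-0.002,0,0,0,0,0],[0,-0.002,0,0,0,0,0]]}}

```text
clock: 6.12
eef_pos: [539.1, 122.9, 194.3]
tcp_rot: [-1.571, 0.0, 1.473]
contact_force: [1.1, 0.2, 0.3]
opening: 0.499
```

Call:
{"name": "servo_tool", "arguments": {"motion": [[0,-0.001,0,0,0,0,0],[0,-0.002,0,0,0,0,0],[0,-0.002,0,0,0,0,0]]}}

```text
clock: 6.5
eef_pos: [538.9, 120.9, 194.3]
tcp_rot: [-1.571, 0.0, 1.473]
contact_force: [-0.2, 0.2, 1.1]
opening: 0.502
```

Call:
{"name": "servo_tool", "arguments": {"motion": [[0,-0.001,0,0,0,0,0],[0,-0.002,0,0,0,0,0],[0,-0.002,0,0,0,0,0]]}}

```text
clock: 6.88
eef_pos: [538.7, 119.2, 194.3]
tcp_rot: [-1.571, -0.0, 1.473]
contact_force: [0.1, 2.8, 0.6]
opening: 0.498
```

Call:
{"name": "servo_tool", "arguments": {"motion": [[0,-0.001,0,0,0,0,0],[0,-0.0015,0,0,0,0,0],[0,-0.0015,0,0,0,0,0],[0,-0.0015,0,0,0,0,0]]}}

```text
clock: 7.38
eef_pos: [538.6, 117.7, 194.3]
tcp_rot: [-1.571, -0.0, 1.473]
contact_force: [-0.4, 4.8, 0.6]
opening: 0.499
```

```bash
python3 - <<'E'
from h import *
go(W(0,0,194))
im=r.grab_frame("wrist")[:,:,::-1]
cv2.imwrite("pics/w3.png",im)
go(W(0,0,194))
E
```

```text
t 7.38 shift [24.   0.3  0.4] turn [0.   0.01 0.  ] F [-0.44  4.76  0.58] loc [  0.5 -24.  194.3]
t 7.42 shift [24.1  0.3  0.4] turn [0.   0.01 0.  ] F [0.82 4.79 0.52] loc [  0.5 -24.1 194.3]
```

Call:
{"name": "servo_tool", "arguments": {"motion": [[0,0.004,0,0,0,0,0],[0,0.008,0,0,0,0,0],[0,0.012,0,0,0,0,0],[0,0.015,0,0,0,0,0],[0,0.018,0,0,0,0,0],[0,0.021,0,0,0,0,0],[0,0.024,0,0,0,0,0],[0,0.027,0,0,0,0,0],[0,0.03,0,0,0,0,0],[0,0.033,0,0,0,0,0],[0,0.036,0,0,0,0,0],[0,0.036,0,0,0,0,0]]}}

```text
clock: 8.93
eef_pos: [542.1, 153.7, 194.3]
tcp_rot: [-1.571, -0.0, 1.473]
contact_force: [0.2, -0.1, -0.2]
opening: 0.5
```

Call:
{"name": "servo_tool", "arguments": {"motion": [[0,0.002,0,0,0,0,0],[0,0.004,0,0,0,0,0],[0,0.004,0,0,0,0,0]]}}

```text
clock: 9.3
eef_pos: [542.5, 157.5, 194.3]
tcp_rot: [-1.571, -0.0, 1.473]
contact_force: [-0.2, 0.5, -0.2]
opening: 0.501
```

Call:
{"name": "servo_tool", "arguments": {"motion": [[0,0.001,0,0,0,0,0],[0,0.002,0,0,0,0,0],[0,0.002,0,0,0,0,0]]}}

```text
clock: 9.68
eef_pos: [542.6, 159.2, 194.3]
tcp_rot: [-1.571, 0.0, 1.473]
contact_force: [-0.1, -2.4, 0.2]
opening: 0.503
```

Call:
{"name": "servo_tool", "arguments": {"motion": [[0,0.001,0,0,0,0,0],[0,0.002,0,0,0,0,0],[0,0.002,0,0,0,0,0]]}}

```text
clock: 10.05
eef_pos: [542.8, 161.0, 194.3]
tcp_rot: [-1.571, 0.001, 1.473]
contact_force: [-0.6, -4.4, 0.2]
opening: 0.498
```

Both stops met, symmetric (about 12 mm play each way). Set the lever upright, re-centre and lift off.

Call:
{"name": "servo_tool", "arguments": {"motion": [[0,-0.004,0,0,0,0,0],[0,-0.008,0,0,0,0,0],[0,-0.012,0,0,0,0,0],[0,-0.016,0,0,0,0,0],[0,-0.02,0,0,0,0,0],[0,-0.024,0,0,0,0,0],[0,-0.027,0,0,0,0,0],[0,-0.0275,0,0,0,0,0],[0,-0.0275,0,0,0,0,0],[0,-0.025,0,0,0,0,0],[0,-0.0215,0,0,0,0,0],[0,-0.0215,0,0,0,0,0]]}}

```text
clock: 11.55
eef_pos: [540.8, 140.3, 194.3]
tcp_rot: [-1.571, -0.0, 1.473]
contact_force: [0.5, -0.3, 0.2]
opening: 0.502
```

Call:
{"name": "servo_tool", "arguments": {"motion": [[0,0,-0.03,0,0,0,0],[0,0,-0.07,0,0,0,0],[0,-0.03,-0.085,0,0,0,0],[-0.5,-0.07,-0.085,0.002,0,0,0],[-1,-0.09,-0.085,0.002,0,0,0],[-1,-0.092,-0.085,0.002,0,0,0],[-1,-0.092,-0.085,0.002,0,0,0],[-1,-0.092,-0.085,0.002,0,0,0]]}}

```text
clock: 12.55
eef_pos: [529.9, 49.4, 279.1]
tcp_rot: [-1.57, -0.0, 1.474]
contact_force: [-0.6, -0.1, 0.6]
opening: 0.001
```

```bash
python3 - <<'E'
from h import *
go(W(-2,-94,185))
b=r.grab_frame("scene")[120:240,310:430,::-1];s=r.sense()
im=r.grab_frame("wrist")[:,:,::-1];print(s["opening"])
cv2.imwrite("pics/w4.png",cv2.convertScaleAbs(np.hstack([im[:,140:500],cv2.resize(b,(400,400),interpolation=2)]),alpha=1.6,beta=15))
E
```

```text
t 12.55 shift [-1.1 94.1  0.6] turn [-0.    0.02  0.  ] F [-0.57 -0.14  0.58] loc [ -1.3 -92.9 279.1]
-0.0015625419196825363
```

View pics/w4.png

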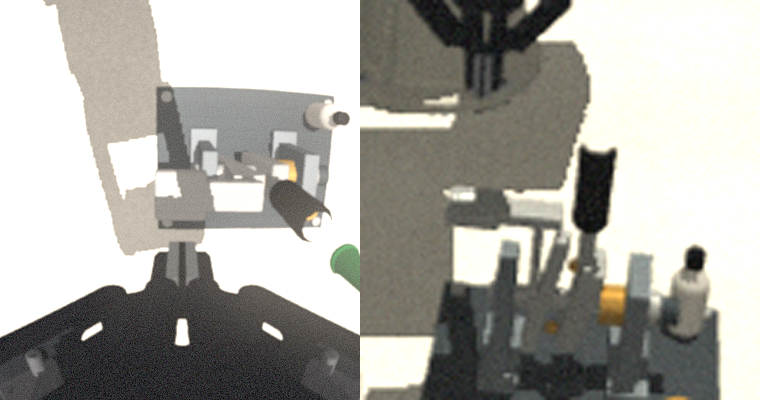

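Lever upright; shut fingers centred over the head (tips ~ (182,275), head spans 157–207 in the wrist crop). Descend.

Call:
{"name": "servo_tool", "arguments": {"motion": [[-1,-0.002,0.04,0,0,0,0],[-1,-0.002,0.075,0,0,0,0],[-1,-0.002,0.092,0,0,0,0],[-1,-0.002,0.094,0,0,0,0],[-1,-0.002,0.096,0,0,0,0],[-1,-0.002,0.096,0,0,0,0],[-1,-0.002,0.096,0,0,0,0]]}}

```text
clock: 13.52
eef_pos: [530.0, 46.6, 184.1]
tcp_rot: [-1.572, -0.0, 1.473]
contact_force: [0.7, -1.6, -0.6]
opening: -0.001
```

Call:
{"name": "servo_tool", "arguments": {"motion": [[-1,0,0.001,0,0,0,0],[-1,0,0.002,0,0,0,0],[-1,0,0.003,0,0,0,0],[-1,0,0.003,0,0,0,0]]}}

```text
clock: 14.02
eef_pos: [529.5, 46.6, 180.2]
tcp_rot: [-1.571, 0.0, 1.473]
contact_force: [-0.3, 0.4, 1.1]
opening: 0.0
```

Call:
{"name": "servo_tool", "arguments": {"motion": [[-1,0,0.001,0,0,0,0],[-1,0,0.002,0,0,0,0],[-1,0,0.003,0,0,0,0],[-1,0,0.003,0,0,0,0]]}}

```text
clock: 14.52
eef_pos: [529.5, 46.6, 177.2]
tcp_rot: [-1.571, 0.0, 1.473]
contact_force: [-0.5, 0.4, -0.3]
opening: -0.0
```

Call:
{"name": "servo_tool", "arguments": {"motion": [[-1,0,0.001,0,0,0,0],[-1,0,0.002,0,0,0,0],[-1,0,0.003,0,0,0,0],[-1,0,0.003,0,0,0,0]]}}

```text
clock: 15.02
eef_pos: [529.7, 46.6, 174.7]
tcp_rot: [-1.571, -0.0, 1.473]
contact_force: [-0.7, -0.7, 4.9]
opening: 0.001
```

Call:
{"name": "servo_tool", "arguments": {"motion": [[-1,0,0.001,0,0,0,0],[-1,0,0.002,0,0,0,0],[-1,0,0.003,0,0,0,0],[-1,0,0.004,0,0,0,0],[-1,0,0.005,0,0,0,0]]}}

```text
clock: 15.65
eef_pos: [529.7, 46.5, 169.7]
tcp_rot: [-1.571, -0.0, 1.473]
contact_force: [-1.9, -0.4, 6.4]
opening: -0.0
```

Call:
{"name": "servo_tool", "arguments": {"motion": [[-1,0,0.001,0,0,0,0],[-1,0,0.002,0,0,0,0],[-1,0,0.003,0,0,0,0]]}}

```text
clock: 16.02
eef_pos: [529.7, 46.6, 166.8]
tcp_rot: [-1.571, -0.0, 1.473]
contact_force: [-2.2, 0.6, 5.9]
opening: -0.002
```

Call:
{"name": "servo_tool", "arguments": {"motion": [[-1,0,0.001,0,0,0,0],[-1,0,0.002,0,0,0,0]]}}

```text
clock: 16.27
eef_pos: [529.7, 46.6, 164.7]
tcp_rot: [-1.571, -0.0, 1.473]
contact_force: [-1.5, 0.6, 6.7]
opening: 0.001
```

Call:
{"name": "servo_tool", "arguments": {"motion": [[-1,0,0.001,0,0,0,0],[-1,0,0.0015,0,0,0,0]]}}

```text
clock: 16.52
eef_pos: [529.7, 46.6, 163.2]
tcp_rot: [-1.571, -0.0, 1.473]
contact_force: [-1.4, 0.3, 6.0]
opening: -0.002
```

Call:
{"name": "servo_tool", "arguments": {"motion": [[-1,0,0.0005,0,0,0,0],[-1,0,0.001,0,0,0,0]]}}

```text
clock: 16.77
eef_pos: [529.7, 46.6, 162.2]
tcp_rot: [-1.571, -0.0, 1.473]
contact_force: [-2.4, 0.1, 6.4]
opening: 0.001
```

Call:
{"name": "servo_tool", "arguments": {"motion": [[-1,0,0.0005,0,0,0,0],[-1,0,0.001,0,0,0,0]]}}

```text
clock: 17.02
eef_pos: [529.7, 46.6, 161.3]
tcp_rot: [-1.571, -0.0, 1.473]
contact_force: [-1.2, -0.7, 6.7]
opening: 0.004
```

Call:
{"name": "servo_tool", "arguments": {"motion": [[-1,0,0.0005,0,0,0,0],[-1,0,0.0008,0,0,0,0]]}}

```text
clock: 17.27
eef_pos: [529.7, 46.5, 160.4]
tcp_rot: [-1.571, -0.0, 1.473]
contact_force: [-1.7, 0.2, 5.6]
opening: 0.0
```

Call:
{"name": "servo_tool", "arguments": {"motion": [[-1,0,0.0005,0,0,0,0],[-1,0,0.0008,0,0,0,0]]}}

```text
clock: 17.52
eef_pos: [529.7, 46.6, 159.6]
tcp_rot: [-1.571, -0.0, 1.473]
contact_force: [-1.9, -0.9, 5.4]
opening: 0.001
```

Call:
{"name": "servo_tool", "arguments": {"motion": [[-1,0,0.0005,0,0,0,0],[-1,0,0.0008,0,0,0,0]]}}

```text
clock: 17.77
eef_pos: [529.7, 46.6, 158.8]
tcp_rot: [-1.571, -0.0, 1.473]
contact_force: [-2.5, -0.2, 5.5]
opening: -0.002
```

Call:
{"name": "servo_tool", "arguments": {"motion": [[-1,0,0.0005,0,0,0,0],[-1,0,0.0008,0,0,0,0]]}}

```text
clock: 18.02
eef_pos: [529.7, 46.6, 158.1]
tcp_rot: [-1.571, -0.0, 1.473]
contact_force: [-1.2, -0.3, 7.1]
opening: -0.004
```

Call:
{"name": "servo_tool", "arguments": {"motion": [[-1,0,0.0003,0,0,0,0],[-1,0,0.0006,0,0,0,0],[-1,0,0.0006,0,0,0,0]]}}

```text
clock: 18.4
eef_pos: [529.7, 46.5, 157.5]
tcp_rot: [-1.571, 0.0, 1.473]
contact_force: [-2.0, -0.3, 6.5]
opening: -0.001
```

Call:
{"name": "servo_tool", "arguments": {"motion": [[-1,0,0.0003,0,0,0,0],[-1,0,0.0006,0,0,0,0],[-1,0,0.0006,0,0,0,0]]}}

```text
clock: 18.77
eef_pos: [529.7, 46.5, 157.0]
tcp_rot: [-1.571, -0.0, 1.473]
contact_force: [-2.5, 0.0, 6.9]
opening: -0.0
```

Call:
{"name": "servo_tool", "arguments": {"motion": [[-1,0,0.0003,0,0,0,0],[-1,0,0.0006,0,0,0,0],[-1,0,0.0006,0,0,0,0]]}}

```text
clock: 19.15
eef_pos: [529.7, 46.5, 156.6]
tcp_rot: [-1.571, 0.0, 1.473]
contact_force: [-2.5, -0.5, 9.1]
opening: 0.002
```

Call:
{"name": "servo_tool", "arguments": {"motion": [[-1,0,0.0003,0,0,0,0],[-1,0,0.0005,0,0,0,0],[-1,0,0.0005,0,0,0,0]]}}

```text
clock: 19.52
eef_pos: [529.8, 46.5, 156.2]
tcp_rot: [-1.571, 0.0, 1.473]
contact_force: [-3.2, -0.9, 10.8]
opening: 0.002
```

Resistance is rising (6.5 → 10.8 N over ~1 mm): play taken up. Lift off.

Call:
{"name": "servo_tool", "arguments": {"motion": [[-1,0,-0.01,0,0,0,0],[-1,0,-0.05,0,0,0,0],[-1,0,-0.1,0,0,0,0],[-1,0,-0.122,0,0,0,0],[1,0.04,-0.122,0,0,0,0],[1,0.08,-0.122,0,0,0,0],[1,0.094,-0.122,-0.002,0,0,0],[1,0.094,-0.122,-0.002,0,0,0],[1,0.094,-0.122,-0.002,0,0,0],[1,0.094,-0.122,-0.002,0,0,0]]}}

```text
clock: 20.78
eef_pos: [540.7, 138.9, 277.3]
tcp_rot: [-1.571, 0.0, 1.472]
contact_force: [-0.6, -0.5, 0.4]
opening: 0.999
```

```bash
python3 - <<'E'
from h import *
go(np.array([540.6,139.7,194.3]))
im=r.grab_frame("wrist")[:,:,::-1];print(r.sense()["opening"])
b=r.grab_frame("scene")[120:240,310:430,::-1]
cv2.imwrite("pics/w5.png",cv2.convertScaleAbs(np.hstack([im[:,140:500],cv2.resize(b,(400,400),interpolation=2)]),alpha=1.6,beta=15))
E
```

```text
t 20.77 shift [ 0.8 83.   0.1] turn [-0.    0.01 -0.  ] F [-0.57 -0.46  0.4 ] loc [  0.5  -2.7 277.3]
0.9964112480576824
```

View pics/w5.png

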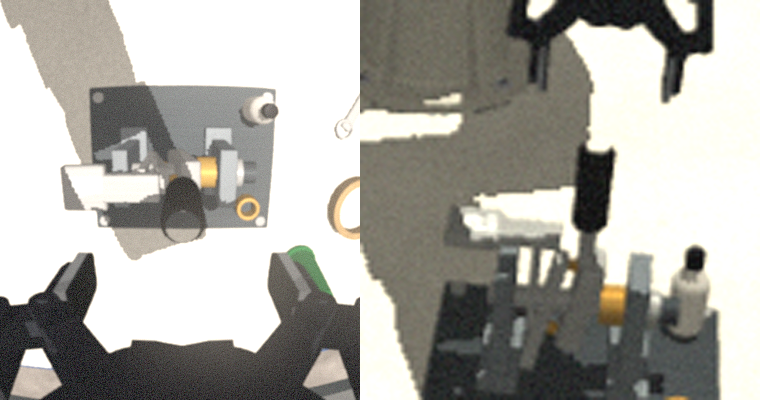

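The key head sank, the lever is upright between the open fingers. Descend and rock.

Call:
{"name": "servo_tool", "arguments": {"motion": [[1,0.001,0.04,0,0,0,0],[1,0.001,0.07,0,0,0,0],[1,0.001,0.083,0,0,0,0],[0.2,0.001,0.083,0,0,0,0],[0.0,0.001,0.083,0,0,0,0],[0.0,0.001,0.083,0,0,0,0],[0.0,0.001,0.083,0,0,0,0],[0.0,0.001,0.083,0,0,0,0]], "grip_force": 60}}

```text
clock: 21.88
eef_pos: [541.0, 141.0, 194.6]
tcp_rot: [-1.571, -0.0, 1.473]
contact_force: [-0.0, -0.9, 0.1]
opening: 0.501
```

Call:
{"name": "servo_tool", "arguments": {"motion": [[0,-0.002,0,0,0,0,0],[0,-0.004,0,0,0,0,0],[0,-0.005,0,0,0,0,0],[0,-0.006,0,0,0,0,0],[0,-0.007,0,0,0,0,0],[0,-0.007,0,0,0,0,0]]}}

```text
clock: 22.62
eef_pos: [540.2, 133.9, 194.3]
tcp_rot: [-1.571, -0.0, 1.473]
contact_force: [0.7, 0.0, -0.1]
opening: 0.502
```

Call:
{"name": "servo_tool", "arguments": {"motion": [[0,-0.0007,0,0,0,0,0],[0,-0.0014,0,0,0,0,0],[0,-0.002,0,0,0,0,0],[0,-0.002,0,0,0,0,0]]}}

```text
clock: 23.12
eef_pos: [540.0, 132.2, 194.4]
tcp_rot: [-1.571, -0.0, 1.473]
contact_force: [-0.8, 1.0, 0.2]
opening: 0.5
```

Call:
{"name": "servo_tool", "arguments": {"motion": [[0,-0.0005,0,0,0,0,0],[0,-0.001,0,0,0,0,0],[0,-0.001,0,0,0,0,0]]}}

```text
clock: 23.5
eef_pos: [539.9, 131.2, 194.5]
tcp_rot: [-1.571, -0.001, 1.473]
contact_force: [-0.2, 4.1, 2.3]
opening: 0.502
```

Call:
{"name": "servo_tool", "arguments": {"motion": [[0,-0.0005,0,0,0,0,0],[0,-0.0005,0,0,0,0,0],[0,-0.0005,0,0,0,0,0]]}}

```text
clock: 23.88
eef_pos: [539.9, 130.8, 194.5]
tcp_rot: [-1.571, -0.001, 1.473]
contact_force: [-1.0, 5.0, 1.8]
opening: 0.499
```

```bash
python3 -c "
from h import *
go(W(0,0,194.3)); r.grab_frame('top'); go(W(0,0,194.3))"
```

```text
t 23.88 shift [10.9  0.2  0.5] turn [0.   0.01 0.  ] F [-1.    4.99  1.82] loc [  0.5 -10.9 194.5]
t 23.93 shift [10.9  0.2  0.5] turn [0.   0.01 0.  ] F [-0.64  4.69  3.51] loc [  0.5 -10.9 194.5]
```

Call:
{"name": "servo_tool", "arguments": {"motion": [[0,-0.0003,0,0,0,0,0],[0,-0.0003,0,0,0,0,0],[0,-0.0003,0,0,0,0,0],[0,-0.0003,0,0,0,0,0],[0,-0.0003,0,0,0,0,0],[0,-0.0003,0,0,0,0,0],[0,-0.0003,0,0,0,0,0]]}}

```text
clock: 24.8
eef_pos: [539.9, 130.6, 194.5]
tcp_rot: [-1.571, -0.001, 1.473]
contact_force: [-0.8, 5.8, 2.9]
opening: 0.5
```

Call:
{"name": "servo_tool", "arguments": {"motion": [[0,0.002,0,0,0,0,0],[0,0.005,0,0,0,0,0],[0,0.008,0,0,0,0,0],[0,0.011,0,0,0,0,0],[0,0.013,0,0,0,0,0],[0,0.014,0,0,0,0,0],[0,0.015,0,0,0,0,0],[0,0.015,0,0,0,0,0]]}}

```text
clock: 25.8
eef_pos: [541.3, 145.1, 194.3]
tcp_rot: [-1.571, 0.0, 1.473]
contact_force: [0.4, -0.1, -1.1]
opening: 0.502
```

Call:
{"name": "servo_tool", "arguments": {"motion": [[0,0.0005,0,0,0,0,0],[0,0.001,0,0,0,0,0],[0,0.001,0,0,0,0,0]]}}

```text
clock: 26.18
eef_pos: [541.3, 146.0, 194.3]
tcp_rot: [-1.571, 0.0, 1.473]
contact_force: [-1.1, -1.1, 0.2]
opening: 0.5
```

Call:
{"name": "servo_tool", "arguments": {"motion": [[0,0.0005,0,0,0,0,0],[0,0.001,0,0,0,0,0],[0,0.0013,0,0,0,0,0],[0,0.0013,0,0,0,0,0]]}}

```text
clock: 26.68
eef_pos: [541.5, 147.2, 194.4]
tcp_rot: [-1.571, 0.0, 1.473]
contact_force: [-1.2, -5.3, 2.9]
opening: 0.498
```

Call:
{"name": "servo_tool", "arguments": {"motion": [[0,0.0005,0,0,0,0,0],[0,0.0007,0,0,0,0,0],[0,0.0007,0,0,0,0,0]]}}

```text
clock: 27.05
eef_pos: [541.5, 147.8, 194.4]
tcp_rot: [-1.571, 0.001, 1.473]
contact_force: [-0.9, -6.3, 4.8]
opening: 0.499
```

Call:
{"name": "servo_tool", "arguments": {"motion": [[0,-0.0005,0,0,0,0,0],[0,-0.0005,0,0,0,0,0],[0,-0.0005,0,0,0,0,0],[0,-0.0005,0,0,0,0,0],[0,-0.0005,0,0,0,0,0],[0,-0.0005,0,0,0,0,0],[0,-0.0005,0,0,0,0,0]]}}

```text
clock: 27.92
eef_pos: [541.5, 147.5, 194.3]
tcp_rot: [-1.571, 0.0, 1.473]
contact_force: [-1.2, -4.8, 3.7]
opening: 0.503
```

Both sides held ~5 N for > 0.5 s with only spring deflection (~0.4 mm/N, no free travel). Back off, lift away.

Call:
{"name": "servo_tool", "arguments": {"motion": [[0,-0.003,0,0,0,0,0],[0,-0.006,0,0,0,0,0],[0,-0.0084,0,0,0,0,0],[0.6,-0.0084,0,0,0,0,0],[0.6,-0.0084,0,0,0,0,0],[0.6,-0.0084,-0.04,0,0,0,0],[0.6,-0.0084,-0.09,0,0,0,0],[0.6,-0.0084,-0.14,0,0,0,0],[0.6,-0.0084,-0.15,0,0,0,0],[0.6,-0.0084,-0.15,0,0,0,0]]}}

```text
clock: 29.18
eef_pos: [540.8, 139.3, 344.5]
tcp_rot: [-1.572, -0.0, 1.473]
contact_force: [-0.2, 0.2, -0.9]
opening: 0.799
```

```bash
python3 - <<'E'
from h import *
go(W(0,0,340))
im=r.grab_frame("wrist")[:,:,::-1]
b=r.grab_frame("scene")[120:240,310:430,::-1]
cv2.imwrite("pics/w6.png",cv2.convertScaleAbs(np.hstack([im[:,140:500],cv2.resize(b,(400,400),interpolation=2)]),alpha=1.6,beta=15))
E
```

```text
t 29.18 shift [2.3 4.5 0.5] turn [0.   0.01 0.  ] F [-0.19  0.17 -0.86] loc [  0.5  -2.3 344.5]
```

View pics/w6.png

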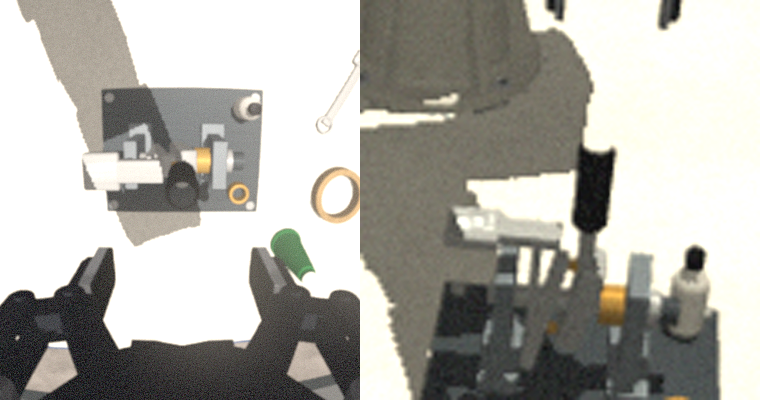

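The lever stands upright, the key stays down, the bush and oiler are unmoved, and the gripper is clear.

```bash
python3 -c "
from rig import r
print(r.sign_off())"
```

```text
the job is handed in; nothing more can be done
None
```

The play in the closing lever is gone, and I handed the job in at about 29 s of the 72 s allowed.

- **Feeling the play:** I held the fingers loosely around the black grip and rocked it until it met its stop, first towards the key and then away. I pushed with about 4.8 N and 4.4 N. The stops were symmetric, with roughly 12 mm of free play each way.
- **Pressing the key:** I pressed the head straight down about 19 mm. It moved at about 6 N, then the force rose to 10.8 N over the last 1 mm, and I stopped there.
- **Proving it:** I rocked the grip again, first towards the key at about 5–5.8 N and then away at about 4.8 N, each held for more than half a second. On the away side the push briefly read 6.3 N before I eased off. Only springing of about 0.4 mm per N was left.
- **Last picture:** the lever stands upright, the key stays down, the bush, oiler and base plate look unmoved, and the gripper is clear.

**Checks that disagreed:**
- The key's travel before it resisted suggests about 13.5 mm of original play, slightly more than the 12 mm I measured at the grip.
- During the second rocking, an upward friction force of 2–5 N also showed on the tool. The largest combined force I saw on the grip was about 8 N, below the 12 N limit.

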